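Crank up a croquette and lift it with the tongs

TASK

Turn the hand crank of the little pot lift two full turns clockwise (seen from above), until its tray stops at the top and the breaded croquette stands clear of the pot. Then take the tongs out of their stand, close them on that croquette and lift it about 10 cm above the tray, and finish while still holding it there in the upright tongs. Never touch the croquette with the gripper itself, leave the tray up, and do not push the fried croquettes on the oven sheet about.

Things in the scene. Friction and masses are not known exactly. Their poses are not given: they have to be found in the camera images.
- lift: Pot lift, fixed, placed differently each time: aluminium base plate 130 x 310 mm, 12 mm thick; origin at the centre of its underside on the counter, x across the plate, y along it, z up. At y = +85 mm an open round steel pot; at y = -85 mm a red gearbox 80 x 80 mm, top 97 mm above the counter, carrying the crank on an upright axis.
- pot_rim (a point): centre of the pot's mouth, 92 mm above the counter; pot outer diameter 92 mm, inner 86 mm; fixed to the lift.
- tray_top (a point): centre of the top of the round tray (diameter 80 mm) inside the pot: 40 mm above the counter at the start; it rises 4.456 mm per radian of crank, to 96 mm (4 mm above the rim) after two turns.
- crank_axis (a point): point on the crank's upright axis, 141 mm above the counter, level with the middle of the knob; fixed to the lift.
- knob_mid (a point): middle of the crank's upright black knob, 141 mm above the counter; circles crank_axis at 50 mm radius, at the start on the lift's -x side. Knob: cylinder, diameter 22 mm, 117 to 159 mm above the counter, spinning freely on its pin: the gripper can hold it and go round without turning. The steel crank arm runs under it, top 116 mm above the counter.
- crank (a joint): turn of the crank in rad, 0 at the start, grows clockwise seen from above, hard stop at 12.6 (two turns; tray fully up). Friction 0.08 N m (under 2 N at the knob); it and the tray stay where they are left.
- croquette: breaded croquette, pale brown round lump 46 mm in diameter, 42 mm high, about 50 g, widest from 16 to 24 mm above its flat underside; origin at the centre of its underside, z up. It stands on the lift's tray, up to 8 mm off the pot's centre.
- tongs: steel kitchen tongs with blue grip pads, standing upright, tips down, in the stand; 130 g. Origin on the hinge pin at the top (about 144 mm above the counter at the start; 6 mm of pin above it), x along the pin, y the way the arms open and close, z up. The frame belongs to the +y arm, so it leans about 0.16 rad when the tongs are closed on the croquette with the tongs held upright.
- tongs_grip (a point): midway between the blue pads, 30 mm below the pin: the place to squeeze, along the tongs' y. Pads 20 mm wide (x), from 17 to 43 mm below the pin. Open, their outer faces are 60 mm apart at mid-height, 55 at the top edge, 64 at the lower edge; closed on the croquette they are parallel and 50 mm apart. Below the pads the arms spread to 86 mm at the heads; nothing is above the pin.
- tongs_heads (a point): midway between the heads (tips) of the open tongs, 128 mm below the pin. Heads 26 mm wide (x), 100 mm apart outside, 86 mm gap inside, bottoms 140 mm below the pin. Closed on the croquette, the heads' middles are 130 mm and their bottoms 145 mm below the pin.
- tongs_arm (a joint): closing angle between the tongs' arms, rad: 0 open, about 0.32 closed on the croquette, 0.5 fully shut. A spring keeps them open: about 3 N at the pads starts closing them, 9 N brings them to the croquette, 20 N hold it well. Squeezed to 57 mm over the pads' lower edges, for carrying, the heads still leave a gap of about 65 mm.
- stand: white plastic tongs stand, fixed to the counter but placed differently each time: upright open trough 40 mm (x) by 124 mm (y), 66 mm high, walls 4 mm, floor 4 mm, on an 80 x 150 mm foot; origin at the centre of its underside, z up; the tongs stand in its middle with the same x and y directions (give or take 3 mm) and come out straight up.
- croq0: orange-brown fried croquette on the low oven sheet, 46 mm across, 42 mm high; origin at the centre of its underside; a bystander to leave where it is
- croq1: orange-brown fried croquette on the low oven sheet, 46 mm across, 42 mm high; origin at the centre of its underside; a bystander to leave where it is
- croq2: orange-brown fried croquette on the low oven sheet, 46 mm across, 42 mm high; origin at the centre of its underside; a bystander to leave where it is
Mind the look-alikes: they are no part of the job. Several things have the shape of the croquette; the one meant has the colours described above.

How it is judged:
By the outcome, as a careful person would: the job done as asked, in the order asked, and still so for the second after the job is handed in, while the arm keeps its last pose, push and grip.
It also fails if it takes over 67 s, if anything falls off the work surface, if the arm or the gripper's body presses on something with over 40 N, if the wrist force passes 120 N, or if a joint passes its speed limit or range.

ROBOT

A 7-joint arm with a two-finger parallel gripper is mounted at the origin on the work surface. World frame = base frame: x ahead of the robot, y to its left, z up, the work surface at z = 0. Lengths are in mm, angles in degrees, forces in N, time in s.
With the tool pointing down it reaches from about 400 to 925 mm from the base axis. Payload 4.1 kg.
Tool frame: the origin (TCP) lies between the finger pads; the fingertips stand 19 mm ahead of it and the grasp point (between the pads) is the TCP; z points along the fingers, y is the line along which they close (so a half turn about z gives the same grasp; the last joint's range is limited). The gripper opens to 85 mm and grips with 20 to 120 N. Pads are 22 mm wide; open, the fingers measure 114 mm over their backs; the gripper's body (76 mm by 85 mm) begins 54 mm behind the grasp point. The pads swing forward as they close: fully open they stand 13 mm farther back than shut.
Start: joints at [-75.86, 22.827, 2.584, 88.041, -1.071, 69.15, -2.905], TCP at [220.297, 611.564, 250.347] pointing down, gripper open.
Joint ranges: [-161.44, 161.44], [-28.35, 127.94], [-78.24, 83.42], [0, 140.83], [-78.03, 258.03], [13.02, 114.36], [-168.23, 168.23]. Speed limits (degrees/s): [147.25, 147.25, 180, 180, 180, 180, 180].

INTERFACE

Orientations are given as [roll, pitch, yaw] about the fixed x, y, z axes, in that order (R = Rz(yaw) Ry(pitch) Rx(roll)).
In Python, from workcell import env gives the robot as it stands.
- The arm moves only by the shell command python3 -m handwheel 'ROWS'. ROWS is JSON, a list of rows, each an object with "linear": the shift along the tool's x, y, z in mm, a list of three; "spin": the turn about the tool's z in degrees; "claw": the gripper command: -1 is fully open, 1 is shut, values between are in proportion. A call has 1 to 10 rows; each row is the pose to reach, as a shift and turn from the pose commanded when the call began, along the tool's axes at that moment; what a row does not reach only later rows make up. A row lasts 1/8 s, in which the tool goes at most 62.5 mm and 10.7 degrees, less where a joint would pass 70% of its speed; a pose out of reach is approached as far as the arm can. A call with a gripper value outside its range is refused whole. The fingers move at their own pace and stop on an object; the grip force is fixed at half the most. Time passes only in rows, so rows that repeat a pose let the fingers close. It gives the time, the measured TCP pose, the force, the opening and the grip force at its end, in the units of the state.
- env.sense(): the state, without advancing time (a new reading comes with each control period).
- env.grab_frame(name): name is "side" or "top" or "wrist"; returns a dict with "pixels" (384x512x3 uint8, red, green, blue), "range_z" (384x512 float32, mm along the optical axis (not along the pixel's ray), 0 where there is no reading), "fovy" (degrees; the focal length in pixels is half the picture's height over the tangent of half this angle, whatever the lens; pixels are square), "cx", "cy" (the principal point, pixels), "T" (4x4, takes a point from camera to world coordinates). Camera axes: x right, y up, looking along -z (the intrinsics and any distortion apply to the point x, -y, -z); pixel columns grow to the right and rows downward; lengths in mm; the calibration is good to about 2 mm. A picture is of the moment at which its call begins.
- env.job_done(): hands the job in; it is judged then, once.
The state is a dict: "time": time; "joint_positions": joint angles; "joint_velocities": joint speeds; "joint_efforts": joint torques, N m; "tcp_pos": TCP position; "tcp_rot": TCP orientation; "wrist_force": force on the tool from outside, world axes, zero at the start; "wrist_torque": the same for the moment, N m; "grip_width": finger opening in mm; "finger_force": force on a finger pad.
Only numpy, scipy, OpenCV 4.12 (cv2) and the standard library are available. Lean on these libraries where they do the work, as an engineer would, in place of code of your own. Each camera call takes 0.05 s, during which the arm holds its last target. There are 200 camera calls.

## Working session

There is one attempt and no reset: what is moved stays moved. The work goes in short steps, Python scripts to look and compute and a shell command to move; the robot and the scene stay as the last step left them, time stands still between calls to the robot, and variables do not carry over. Pictures are saved under pics/ and viewed, at most 10 in all, crops included, and the job is handed in when it is done.

```bash
ls; mkdir -p pics; cat > h.py <<'E'
import numpy as np, cv2
from workcell import env
def grab(n):
    f=env.grab_frame(n); f['f']=192/np.tan(np.radians(f['fovy'])/2); return f
def pts(f,depth=None):
    v,u=np.mgrid[0:384,0:512]; d=f['range_z']
    P=np.stack([(u-f['cx'])*d/f['f'],-(v-f['cy'])*d/f['f'],-d,np.ones_like(d)],-1)
    return (P@np.array(f['T']).T)[...,:3]
def ray(f,u,v,z):
    T=np.array(f['T']); d=T[:3,:3]@np.array([(u-f['cx'])/f['f'],-(v-f['cy'])/f['f'],-1]); o=T[:3,3]
    return o+d*(z-o[2])/d[2]
def save(n,im): cv2.imwrite('pics/'+n,im[...,::-1])
E
python3 - <<'E'
from h import *
a=grab('top');b=grab('side')
print({k:v for k,v in a.items() if k not in('pixels','range_z')});print({k:v for k,v in b.items() if k not in('pixels','range_z')})
save('t.png',a['pixels']);save('s.png',b['pixels'])
np.savez('p0.npz',t=pts(a),s=pts(b),ti=a['pixels'],si=b['pixels'])
print(env.sense())
E
```

```text
pics
{'fovy': 44.465643817415916, 'cx': 250.63098977136485, 'cy': 193.78735736948192, 'T': array([[-3.77103349e-03,  9.90667490e-01, -1.36248684e-01,
         4.34811520e+02],
       [-9.99991770e-01, -3.53201681e-03,  1.99596963e-03,
        -8.99929896e+00],
       [ 1.49610958e-03,  1.36255090e-01,  9.90672656e-01,
         1.40106544e+03],
       [ 0.00000000e+00,  0.00000000e+00,  0.00000000e+00,
         1.00000000e+00]]), 'f': np.float64(469.71230280149814)}
{'fovy': 47.091376537779496, 'cx': 255.51834239185985, 'cy': 191.85898239814023, 'T': array([[ 9.89270211e-01,  1.05398010e-01, -1.01171685e-01,
         4.83572935e+02],
       [-1.46091936e-01,  7.19644416e-01, -6.78799720e-01,
        -6.39676957e+02],
       [ 1.26349892e-03,  6.86296710e-01,  7.27320583e-01,
         7.63799220e+02],
       [ 0.00000000e+00,  0.00000000e+00,  0.00000000e+00,
         1.00000000e+00]]), 'f': np.float64(440.60862543094464)}
{'time': 0.1, 'joint_positions': array([-75.85973392,  22.86845108,   2.5808468 ,  88.10793519,
        -1.07092947,  69.15362037,  -2.90662564]), 'joint_velocities': array([ 0.02106617,  0.08689108,  0.002052  , -0.19305115,  0.02211305,
       -0.03696196, -0.03456731]), 'joint_efforts': array([ 3.30824572e-03, -4.76262510e+01,  1.36997435e+00, -2.54949903e+01,
        1.18997722e-02,  5.00578957e-03, -3.15540115e-05]), 'tcp_pos': array([220.10536359, 610.99977933, 249.35123266]), 'tcp_rot': array([-1.79894432e+02,  7.92444032e-03,  1.60191887e+02]), 'wrist_force': array([-0.72263988, -0.29036657,  0.00344856]), 'wrist_torque': array([-0.03438187,  0.00955002, -0.0342619 ]), 'finger_force': 0.0, 'grip_width': 85.36836367130132}
```

View pics/t.png

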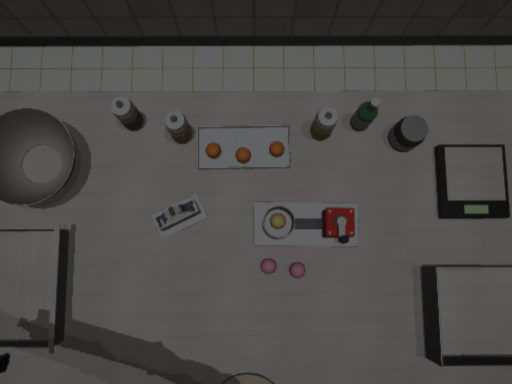

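View pics/s.png

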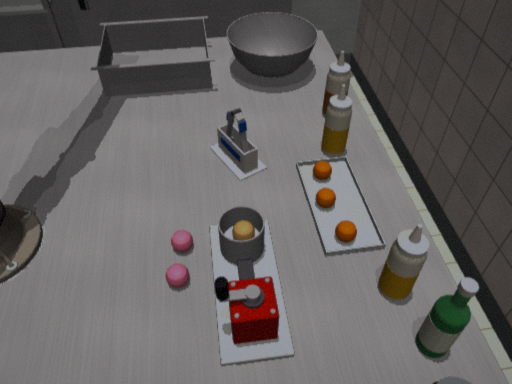

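The top view shows the lift with its pot at (278,222), red gearbox at (340,222) and black knob at (344,239). The tongs stand is at (179,215). Three things have the croquette's shape:
- orange-brown croquettes on the sheet at (213,150), (243,155) and (277,149)
- pink lumps at (268,266) and (297,270)
- one pale-brown lump in the pot at (278,221), which is the only one matching the description

Next I'll measure and confirm in a crop.

```bash
python3 - <<'E'
from h import *
d=np.load('p0.npz'); im=d['ti'];P=d['t'];S=d['s'];si=d['si']
def reg(P,im,u0,u1,v0,v1,z0,z1,col=None):
    q=P[v0:v1,u0:u1].reshape(-1,3);c=im[v0:v1,u0:u1].reshape(-1,3).astype(int)
    m=(q[:,2]>z0)&(q[:,2]<z1)
    if col: m&=col(c)
    return q[m]
def rect(q): return cv2.minAreaRect(q[:,:2].astype(np.float32)), len(q), np.median(q[:,2]), q[:,:2].mean(0)
red=lambda c:(c[:,0]>110)&(c[:,1]<60)
blk=lambda c:c.max(1)<50
blue=lambda c:(c[:,2]>c[:,0]+40)
print('plate',rect(reg(P,im,245,365,195,255,6,18)))
print('red',rect(reg(P,im,315,365,200,240,88,106,red)))
print('knob',rect(reg(P,im,330,355,225,252,145,172)))
print('pot',rect(reg(P,im,255,300,200,245,84,100)))
print('croq',rect(reg(P,im,265,292,208,235,60,95)))
print('foot',rect(reg(P,im,145,215,190,245,1.5,14)))
print('stand',rect(reg(P,im,145,215,190,245,56,76)))
print('blue',rect(reg(P,im,145,215,190,245,95,140)))
print('tongtop',rect(reg(P,im,145,215,190,245,120,160)))
print('S knob',rect(reg(S,si,205,235,270,305,120,172,blk)))
print('S foot',rect(reg(S,si,200,275,120,185,1.5,14)))
print('S stand',rect(reg(S,si,200,275,120,185,58,72)))
print('S tong',rect(reg(S,si,200,275,90,185,90,150)))
print('S tongtop',rect(reg(S,si,200,275,90,185,130,160)))
print('S blue',rect(reg(S,si,200,275,90,185,90,160,blue)))
a=cv2.resize(im[190:260,140:215],None,fx=5,fy=5);b=cv2.resize(im[195:285,245:365],None,fx=3.3,fy=3.89)
b=b[:350]; save('c.png',np.clip(np.hstack([a,b]).astype(float)*1.6,0,255).astype(np.uint8))
E
```

```text
plate (((534.7145385742188, -172.4340057373047), (355.2359619140625, 175.3881072998047), 89.80953979492188), 2402, np.float64(12.110496154836596), array([ 533.55129577, -163.95177436]))
red (((0.0, 0.0), (0.0, 0.0), 0.0), 0, np.float64(nan), array([nan, nan]))
knob (((485.93756103515625, -258.1231994628906), (19.836225509643555, 18.579635620117188), 88.402587890625), 59, np.float64(158.63704419895157), array([ 485.77855648, -257.4684048 ]))
pot (((538.1578979492188, -89.24462127685547), (87.00955963134766, 89.9515609741211), 89.09420776367188), 130, np.float64(91.12194885711449), array([540.02043887, -88.2888361 ]))
croq (((539.5730590820312, -89.02110290527344), (75.25605773925781, 76.09722900390625), 89.60045623779297), 258, np.float64(77.37250199444486), array([542.37407475, -87.43165294]))
foot (((558.5838623046875, 201.43710327148438), (209.22073364257812, 161.90701293945312), 89.81231689453125), 1555, np.float64(3.8817437255067944), array([556.88284624, 196.79152582]))
stand (((562.2521362304688, 202.26971435546875), (39.970001220703125, 124.39622497558594), 26.300458908081055)
[... 830 characters left out ...]
0.7781372070312, 200.6666717529297), (42.29493713378906, 126.873291015625), 26.072622299194336), 307, np.float64(64.29267924009866), array([561.54525187, 191.90545967]))
S tong (((561.3825073242188, 199.72161865234375), (22.363609313964844, 64.22059631347656), 26.90336036682129), 316, np.float64(124.6792437997172), array([563.62584785, 193.5562639 ]))
S tongtop (((562.0127563476562, 198.5045928955078), (22.1137752532959, 51.596981048583984), 25.212390899658203), 140, np.float64(140.41422384366314), array([564.09556941, 193.2578863 ]))
S blue (((562.9619750976562, 197.8836669921875), (18.665470123291016, 60.421165466308594), 24.30571174621582), 63, np.float64(120.68823510236791), array([572.25323494, 177.35716848]))
  return _methods._mean(a, axis=axis, dtype=dtype,
  ret = ret.dtype.type(ret / rcount)
<stdin>:8: RuntimeWarning: Mean of empty slice.
  ret = um.true_divide(
```

View pics/c.png

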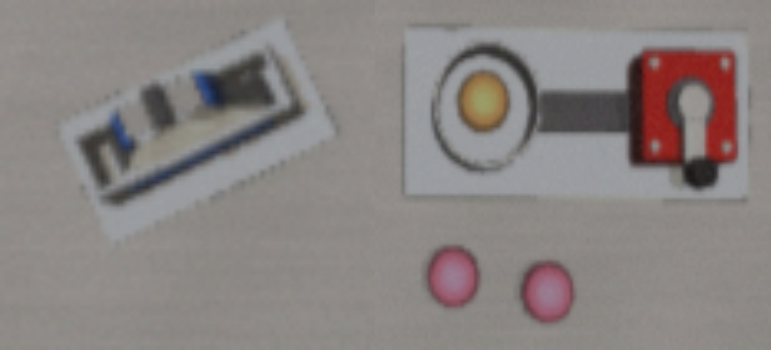

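The crop confirms that the pale-brown lump in the pot is the croquette, while the pink lumps on the counter are decoys. I'll go toward the knob by way of a middle point.

```bash
cat > d.py <<'E'
import sys,numpy as np
from h import env
from scipy.spatial.transform import Rotation as R
def rel(t):
    s=env.sense(); r=R.from_euler('xyz',s['tcp_rot'],degrees=True)
    return np.round(r.inv().apply(np.array(t)-s['tcp_pos']),1)
if __name__=='__main__':
    a=list(map(float,sys.argv[1:])); yaw=env.sense()['tcp_rot'][2]
    for i in range(0,len(a),4):
        print(rel(a[i:i+3]).tolist(),'spin',round((yaw-a[i+3]+180)%360-180,1))
E
python3 d.py 470 150 250 160 486 -260 230 160
python3 - <<'E'
from h import *
d=np.load('p0.npz');P=d['t'];q=P[200:245,318:362].reshape(-1,3)
for r in [(0,15),(15,30),(30,60)]:
    rr=np.hypot(q[:,0]-536,q[:,1]+259); m=(rr>=r[0])&(rr<r[1]); print(r,np.percentile(q[m,2],[5,50,95,100]).round())
m=(np.abs(q[:,2]-97)<4); print(cv2.minAreaRect(q[m,:2].astype(np.float32)),m.sum())
E
```

```text
[-391.3, -349.0, 0.0] spin 0.2
[-545.3, -729.3, 20.8] spin 0.2
(0, 15) [101. 117. 121. 123.]
(15, 30) [ 94.  99. 117. 122.]
(30, 60) [ 10.  94. 156. 162.]
((535.7874145507812, -259.09295654296875), (80.29898071289062, 75.76585388183594), 89.87117767333984) 514
```

```bash
python3 -m handwheel '[{"linear":[-60,-55,0],"spin":0,"claw":-1},{"linear":[-391,-349,0],"spin":0,"claw":-1},{"linear":[-391,-349,0],"spin":0,"claw":-1},{"linear":[-391,-349,0],"spin":0,"claw":-1},{"linear":[-391,-349,0],"spin":0,"claw":-1},{"linear":[-391,-349,0],"spin":0,"claw":-1},{"linear":[-391,-349,0],"spin":0,"claw":-1},{"linear":[-391,-349,0],"spin":0,"claw":-1},{"linear":[-391,-349,0],"spin":0,"claw":-1},{"linear":[-391,-349,0],"spin":0,"claw":-1}]'; python3 d.py 486 -260 230 160
```

```text
time: 1.35
tcp_pos: [470.4, 148.6, 250.1]
tcp_rot: [-180.0, -0.0, 159.9]
wrist_force: [-0.7, 1.0, -0.7]
grip_width: 85.0
finger_force: 0.0
[-155.0, -378.3, 20.3] spin -0.1
```

```bash
python3 -m handwheel '[{"linear":[-155,-378,20],"spin":0,"claw":-1},{"linear":[-155,-378,20],"spin":0,"claw":-1},{"linear":[-155,-378,20],"spin":0,"claw":-1},{"linear":[-155,-378,20],"spin":0,"claw":-1},{"linear":[-155,-378,20],"spin":0,"claw":-1},{"linear":[-155,-378,20],"spin":0,"claw":-1},{"linear":[-155,-378,20],"spin":0,"claw":-1},{"linear":[-155,-378,20],"spin":0,"claw":-1},{"linear":[-155,-378,20],"spin":0,"claw":-1}]'; python3 d.py 486 -259.5 144 160
python3 - <<'E'
from h import *
f=grab('wrist');save('w1.png',f['pixels']);P=pts(f);im=f['pixels'].astype(int)
q=P[(P[...,2]>152)&(P[...,2]<166)&(im.max(2)<70)&(np.hypot(P[...,0]-486,P[...,1]+259)<30)]
print(len(q),cv2.minEnclosingCircle(q[:,:2].astype(np.float32)) if len(q) else '',np.median(q[:,2]))
E
```

```text
time: 2.48
tcp_pos: [488.4, -254.8, 229.7]
tcp_rot: [179.9, -0.1, 160.4]
wrist_force: [0.2, 0.2, -0.5]
grip_width: 85.6
finger_force: 0.0
[0.6, -5.3, 85.7] spin 0.4
615 ((483.9197082519531, -259.1207580566406), 11.011873245239258) 159.9730748632037
```

View pics/w1.png

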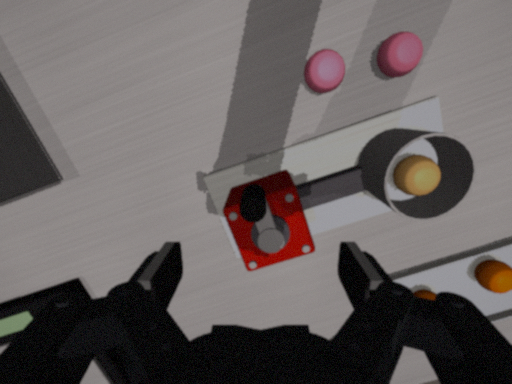

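The wrist view shows the black knob at (255,203), with hub, pot and croquette where expected. I'll descend onto the knob and grip it.

```bash
python3 d.py 485 -259.3 145 160; python3 -m handwheel '[{"linear":[2,-5,30],"spin":0,"claw":-1},{"linear":[2,-5,60],"spin":0,"claw":-1},{"linear":[2,-5,85],"spin":0,"claw":-1},{"linear":[2,-5,85],"spin":0,"claw":-1}]'; python3 d.py 485 -259.3 145 160
```

```text
[1.6, -5.7, 84.8] spin 0.4
time: 3.02
tcp_pos: [483.4, -258.5, 143.6]
tcp_rot: [179.9, -0.3, 160.4]
wrist_force: [-0.2, -0.2, 0.7]
grip_width: 85.5
finger_force: 0.0
[-1.7, -0.2, -1.4] spin 0.4
```

```bash
python3 -m handwheel '[{"linear":[-2,0,-2],"spin":0,"claw":0},{"linear":[-2,0,-2],"spin":0,"claw":1},{"linear":[-2,0,-2],"spin":0,"claw":1},{"linear":[-2,0,-2],"spin":0,"claw":1},{"linear":[-2,0,-2],"spin":0,"claw":1},{"linear":[-2,0,-2],"spin":0,"claw":1},{"linear":[-2,0,-2],"spin":0,"claw":1},{"linear":[-2,0,-2],"spin":0,"claw":1}]'
python3 - <<'E'
from d import *
s=env.sense();p=s['tcp_pos'];c=np.array([535.5,-259.7]);print(p,s['wrist_force'])
r=p[:2]-c;print(np.hypot(*r),np.degrees(np.arctan2(r[1],r[0])))
a0=np.arctan2(r[1],r[0])
for k in range(1,21):
    a=a0-np.radians(18*k); t=[*(c+50*np.array([np.cos(a),np.sin(a)])),p[2]]; print(k,rel(t))
E
```

```text
time: 4.03
tcp_pos: [486.9, -260.7, 148.3]
tcp_rot: [179.8, 0.0, 160.2]
wrist_force: [-0.9, 3.2, 6.4]
grip_width: 20.2
finger_force: 58.4
[ 486.91243892 -260.69767848  148.32283374] [-0.8658678   3.1699659   6.38267685]
48.59780297622805 -178.82367558870882
1 [ 4.5 14.8  0. ]
2 [ 2.9 30.4  0.1]
3 [-3.5 44.6  0.1]
4 [-14.   56.3   0.2]
5 [-27.5  64.1   0.2]
6 [-42.8  67.3   0.2]
7 [-58.4  65.6   0.2]
8 [-72.7  59.3   0.2]
9 [-84.3  48.8   0.2]
10 [-92.1  35.2   0.2]
11 [-95.3  19.9   0.1]
12 [-93.7   4.4   0.1]
13 [-87.3  -9.9   0. ]
14 [-76.8 -21.5  -0. ]
15 [-63.3 -29.3  -0.1]
16 [-48.  -32.6  -0.1]
17 [-32.4 -30.9  -0.1]
18 [-18.1 -24.5  -0.1]
19 [ -6.5 -14.1  -0. ]
20 [ 1.3 -0.5 -0. ]
```

```bash
python3 -m handwheel '[{"linear":[4,15,0],"spin":0,"claw":1},{"linear":[3,30,0],"spin":0,"claw":1},{"linear":[-3.5,44.5,0],"spin":0,"claw":1},{"linear":[-14,56,0],"spin":0,"claw":1},{"linear":[-27.5,64,0],"spin":0,"claw":1}]'
python3 - <<'E'
from d import *
s=env.sense();p=s['tcp_pos'];c=np.array([535.5,-259.7]);print(p,s['wrist_force'],s['grip_width'])
r=p[:2]-c;print(np.hypot(*r),np.degrees(np.arctan2(r[1],r[0])))
E
```

```text
time: 4.65
tcp_pos: [533.9, -210.8, 148.3]
tcp_rot: [-180.0, -0.0, 160.3]
wrist_force: [-2.6, -4.7, 8.8]
grip_width: 20.1
finger_force: 59.4
[ 533.88838675 -210.84681093  148.27138226] [-2.57019589 -4.67611292  8.77854985] 20.05160565845147
48.879764524962695 91.88943986290718
```

```bash
python3 -m handwheel '[{"linear":[-15.5,3,0],"spin":0,"claw":1},{"linear":[-31,1.5,0],"spin":0,"claw":1},{"linear":[-45,-5,0],"spin":0,"claw":1},{"linear":[-57,-15.5,0],"spin":0,"claw":1},{"linear":[-64.5,-29,0],"spin":0,"claw":1},{"linear":[-68,-44,0],"spin":0,"claw":1},{"linear":[-66,-60,0],"spin":0,"claw":1},{"linear":[-60,-74,0],"spin":0,"claw":1},{"linear":[-49.5,-85.5,0],"spin":0,"claw":1},{"linear":[-36,-93,0],"spin":0,"claw":1}]'
cat > c.py <<'E'
from d import *
s=env.sense();p=s['tcp_pos'];c=np.array([535.5,-259.7]);print(p,s['wrist_force'],s['grip_width'])
r=p[:2]-c;a0=np.arctan2(r[1],r[0]);print(np.hypot(*r),np.degrees(a0))
a1=np.radians(float(sys.argv[1]))
for k in range(1,11):
    a=a1-np.radians(18*k); t=[*(c+49.7*np.array([np.cos(a),np.sin(a)])),p[2]]; print(k,rel(t)[:2])
E
python3 c.py -90
```

```text
time: 5.9
tcp_pos: [537.6, -311.0, 148.3]
tcp_rot: [180.0, 0.2, 160.2]
wrist_force: [1.9, -0.3, 6.2]
grip_width: 20.6
finger_force: 59.3
[ 537.57141111 -310.970832    148.3446371 ] [ 1.88589599 -0.25263831  6.22181762] 20.60244316672078
51.31265884695716 -87.68643108413383
1 [17.8 -2.1]
2 [33.2 -0.2]
3 [47.2  6.5]
4 [58.6 17.1]
5 [66.1 30.7]
6 [69. 46.]
7 [67.  61.4]
8 [60.4 75.5]
9 [49.7 86.8]
10 [36.1 94.3]
```

```bash
sed -i 's/535.5,-259.7/535.8,-260.9/;s/49.7/50/' c.py; python3 -m handwheel '[{"linear":[17,-3,0],"spin":0,"claw":1},{"linear":[33,-1.5,0],"spin":0,"claw":1},{"linear":[47,5.5,0],"spin":0,"claw":1},{"linear":[58.5,16,0],"spin":0,"claw":1},{"linear":[66,29.5,0],"spin":0,"claw":1},{"linear":[69,45,0],"spin":0,"claw":1},{"linear":[67,60.5,0],"spin":0,"claw":1},{"linear":[60,74.5,0],"spin":0,"claw":1},{"linear":[49.5,86,0],"spin":0,"claw":1},{"linear":[36,93,0],"spin":0,"claw":1}]'
python3 c.py 90
```

```text
time: 7.15
tcp_pos: [533.2, -210.9, 148.2]
tcp_rot: [-180.0, -0.1, 160.2]
wrist_force: [-2.9, -2.1, 11.0]
grip_width: 20.8
finger_force: 59.8
[ 533.21024062 -210.93816042  148.21095983] [-2.85762335 -2.11071823 10.95915162] 20.767805553528248
50.02891431821859 92.96725669577275
1 [-17.8   3.8]
2 [-33.3   1.9]
3 [-47.5  -4.8]
4 [-58.9 -15.5]
5 [-66.4 -29.2]
6 [-69.3 -44.6]
7 [-67.3 -60.1]
8 [-60.7 -74.3]
9 [-50.  -85.7]
10 [-36.2 -93.2]
```

```bash
python3 -m handwheel '[{"linear":[-18,4,0],"spin":0,"claw":1},{"linear":[-33,2,0],"spin":0,"claw":1},{"linear":[-47.5,-5,0],"spin":0,"claw":1},{"linear":[-59,-15.5,0],"spin":0,"claw":1},{"linear":[-66.5,-29,0],"spin":0,"claw":1},{"linear":[-69,-44.5,0],"spin":0,"claw":1},{"linear":[-67,-60,0],"spin":0,"claw":1},{"linear":[-60.5,-74.5,0],"spin":0,"claw":1},{"linear":[-50,-85.5,0],"spin":0,"claw":1},{"linear":[-36,-93,0],"spin":0,"claw":1}]'
python3 c.py -90
```

```text
time: 8.4
tcp_pos: [537.4, -311.0, 148.3]
tcp_rot: [180.0, 0.2, 160.2]
wrist_force: [3.3, -0.7, 6.9]
grip_width: 20.2
finger_force: 59.4
[ 537.43662044 -310.9740719   148.34911685] [ 3.28254033 -0.69847449  6.92736314] 20.19896087283122
50.10081040788392 -88.12801173721542
1 [16.9 -3.4]
2 [32.5 -1.4]
3 [46.6  5.2]
4 [58.  15.9]
5 [65.5 29.7]
6 [68.5 45. ]
7 [66.5 60.5]
8 [59.8 74.7]
9 [49.1 86.1]
10 [35.4 93.6]
```

```bash
python3 -m handwheel '[{"linear":[17,-3.5,0],"spin":0,"claw":1},{"linear":[32.5,-1.5,0],"spin":0,"claw":1},{"linear":[46.5,5,0],"spin":0,"claw":1},{"linear":[58,16,0],"spin":0,"claw":1},{"linear":[65.5,29.5,0],"spin":0,"claw":1},{"linear":[66.5,32,0],"spin":0,"claw":1},{"linear":[67,34,0],"spin":0,"claw":1},{"linear":[67,34,0],"spin":0,"claw":1}]'
python3 c.py 180|head -3
```

```text
time: 9.4
tcp_pos: [486.7, -258.3, 148.4]
tcp_rot: [-179.8, 0.4, 160.2]
wrist_force: [6.4, -6.7, 1.6]
grip_width: 20.4
finger_force: 59.0
[ 486.74229593 -258.26902182  148.3789415 ] [ 6.3748061  -6.66942663  1.58866374] 20.44315903586126
49.128203453104256 176.93015248308146
1 [ 2.9 12.6]
```

```bash
python3 -m handwheel '[{"linear":[1,2,0],"spin":0,"claw":1},{"linear":[1,3,0],"spin":0,"claw":1},{"linear":[1,3,0],"spin":0,"claw":1}]'
python3 -m handwheel '[{"linear":[-1,-4,0],"spin":0,"claw":0},{"linear":[-1,-4,0],"spin":0,"claw":-1},{"linear":[-1,-4,0],"spin":0,"claw":-1},{"linear":[-1,-4,0],"spin":0,"claw":-1},{"linear":[-1,-4,-40],"spin":0,"claw":-1},{"linear":[-1,-4,-90],"spin":0,"claw":-1}]'
python3 - <<'E'
from h import *
f=grab('side');b=grab('top');np.savez('p1.npz',s=pts(f),t=pts(b),si=f['pixels'],ti=b['pixels'])
P=pts(f)
save('s2.png',np.clip(cv2.resize(f['pixels'][195:315,190:310],None,fx=4,fy=4)*1.5,0,255).astype(np.uint8))
for n,P,I in(('s',pts(f),f['pixels']),('t',pts(b),b['pixels'])):
    I=I.astype(int);col=(I[...,0]>I[...,2]*1.4)&(I[...,1]>I[...,2]*1.15)
    near=np.hypot(P[...,0]-538,P[...,1]+89)<38
    q=P[near&col&(P[...,2]>100)];print(n,len(q),q[:,2].max() if len(q) else 0, cv2.minEnclosingCircle(q[:,:2].astype(np.float32)),q.mean(0))
    q=P[near&~col];print(np.percentile(q[:,2],[20,50,80]))
E
python3 d.py 470 -50 250 206 563 200.5 190 206
```

```text
time: 9.78
tcp_pos: [486.7, -257.9, 148.4]
tcp_rot: [-179.6, 0.6, 160.1]
wrist_force: [6.8, -12.3, -1.9]
grip_width: 20.6
finger_force: 58.8
time: 10.52
tcp_pos: [483.1, -256.3, 237.2]
tcp_rot: [180.0, -0.2, 160.2]
wrist_force: [1.5, 0.2, -0.2]
grip_width: 85.3
finger_force: 0.0
s 380 141.0104646875252 ((539.8169555664062, -93.9638900756836), 21.003828048706055) [541.02328755 -99.92262886 127.51138303]
[94.80850519 95.97168604 97.02033736]
t 190 142.3474609031391 ((539.9549560546875, -87.4471664428711), 20.889034271240234) [539.71581102 -87.12765495 133.19082905]
[94.28594382 96.52119525 99.09566422]
[86.5, 190.9, -8.3] spin -45.8
[84.5, 458.1, 51.9] spin -45.8
```

View pics/s2.png

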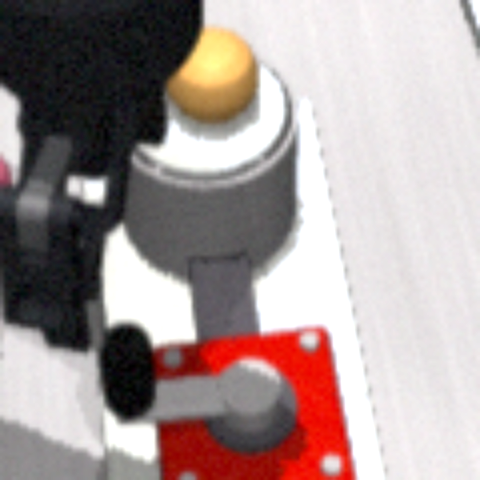

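The tray is level at 96 mm, clear of the rim, with the croquette standing on it (around (215,75) in the crop). The crank is at its stop. Now the tongs.

```bash
python3 -m handwheel '[{"linear":[40,60,-20],"spin":-5,"claw":-1},{"linear":[86,191,-20],"spin":-46,"claw":-1},{"linear":[86,191,-20],"spin":-46,"claw":-1},{"linear":[86,191,-20],"spin":-46,"claw":-1},{"linear":[84,458,0],"spin":-46,"claw":-1},{"linear":[84,458,0],"spin":-46,"claw":-1},{"linear":[84,458,0],"spin":-46,"claw":-1},{"linear":[84,458,0],"spin":-46,"claw":-1},{"linear":[84,458,0],"spin":-46,"claw":-1},{"linear":[84,458,0],"spin":-46,"claw":-1}]'
python3 - <<'E'
from h import *
f=grab('wrist');save('w2.png',f['pixels']);P=pts(f);I=f['pixels'].astype(int)
near=np.hypot(P[...,0]-562,P[...,1]-201)<90
R=lambda q:(cv2.minAreaRect(q[:,:2].astype(np.float32)),len(q))
print('top',R(P[near&(P[...,2]>120)&(P[...,2]<160)]));print('stand',R(P[near&(P[...,2]>58)&(P[...,2]<72)]))
b=near&(I[...,2]>I[...,0]+40)&(P[...,2]>95)&(P[...,2]<160);print('blue',R(P[b]))
E
python3 d.py 563 200.5 112 206
```

```text
time: 11.88
tcp_pos: [559.6, 203.0, 236.2]
tcp_rot: [-180.0, -0.1, -153.7]
wrist_force: [-0.8, -1.6, 0.4]
grip_width: 85.4
finger_force: 0.0
top (((561.2369995117188, 202.00531005859375), (22.47205352783203, 58.3875846862793), 25.452816009521484), 1416)
stand (((560.5819091796875, 201.70855712890625), (40.14445495605469, 124.14189147949219), 25.776315689086914), 1118)
blue (((560.31787109375, 201.84107971191406), (18.454343795776367, 57.386802673339844), 25.89166259765625), 148)
[-3.0, -1.6, 124.7] spin 0.2
```

View pics/w2.png

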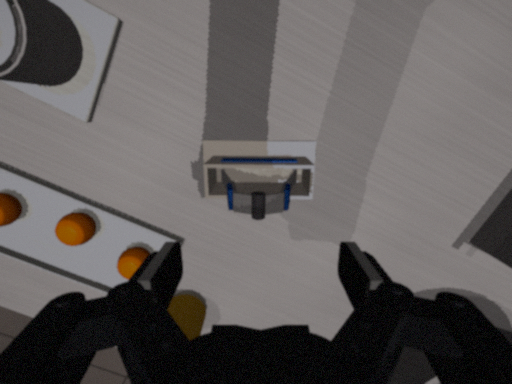

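The wrist view shows the tongs centred in the stand at (258,195), lined up with the gripper. I'll descend and squeeze to carrying width.

```bash
python3 -m handwheel '[{"linear":[-1,-2,40],"spin":0.5,"claw":-1},{"linear":[-1,-2,85],"spin":0.5,"claw":-1},{"linear":[-1,-2,110],"spin":0.5,"claw":-1},{"linear":[-1,-2,126],"spin":0.5,"claw":-1},{"linear":[-1,-2,126],"spin":0.5,"claw":-1}]'; python3 d.py 561.5 201.7 110 205.7; python3 -m handwheel '[{"linear":[0,0,0],"spin":0,"claw":-0.34},{"linear":[0,0,0],"spin":0,"claw":-0.34},{"linear":[0,0,0],"spin":0,"claw":-0.34},{"linear":[0,0,0],"spin":0,"claw":-0.34},{"linear":[0,0,0],"spin":0,"claw":-0.34},{"linear":[0,0,0],"spin":0,"claw":-0.34}]'
```

```text
time: 12.55
tcp_pos: [561.5, 199.1, 110.9]
tcp_rot: [-180.0, -0.1, -154.4]
wrist_force: [0.5, -0.4, 0.5]
grip_width: 85.4
finger_force: 0.0
[-1.1, 2.4, 0.9] spin -0.1
time: 13.3
tcp_pos: [562.3, 200.9, 111.6]
tcp_rot: [-180.0, 0.1, -154.3]
wrist_force: [0.5, 0.3, 4.5]
grip_width: 57.3
finger_force: 3.0
```

```bash
python3 -m handwheel '[{"linear":[0,0,0],"spin":0,"claw":-0.3},{"linear":[0,0,0],"spin":0,"claw":-0.3},{"linear":[0,0,0],"spin":0,"claw":-0.3},{"linear":[0,0,-10],"spin":0,"claw":-0.3},{"linear":[0,0,-25],"spin":0,"claw":-0.3},{"linear":[0,0,-40],"spin":0,"claw":-0.3},{"linear":[0,0,-55],"spin":0,"claw":-0.3},{"linear":[0,0,-55],"spin":0,"claw":-0.3}]'
```

```text
time: 14.3
tcp_pos: [563.0, 201.2, 168.2]
tcp_rot: [180.0, 0.2, -154.3]
wrist_force: [1.0, 0.1, -1.4]
grip_width: 55.4
finger_force: 4.7
```

```bash
python3 d.py 562 200 290 205.7 540 -89 290 205.7; python3 -m handwheel '[{"linear":[0,0,-25],"spin":0,"claw":-0.3},{"linear":[0,0,-50],"spin":0,"claw":-0.3},{"linear":[0,0,-80],"spin":0,"claw":-0.3},{"linear":[0,0,-110],"spin":0,"claw":-0.3},{"linear":[0,0,-122],"spin":0,"claw":-0.3},{"linear":[0,0,-122],"spin":0,"claw":-0.3}]'; python3 d.py 540 -89 290 205.7
```

```text
[1.0, -0.7, -121.8] spin -0.0
[146.1, -251.5, -122.4] spin -0.0
time: 15.05
tcp_pos: [562.0, 200.8, 288.3]
tcp_rot: [180.0, 0.0, -154.3]
wrist_force: [-0.3, -0.5, -0.6]
grip_width: 55.6
finger_force: 4.7
[145.5, -251.6, -1.8] spin -0.0
```

```bash
python3 -m handwheel '[{"linear":[9,-16,-2],"spin":0,"claw":-0.3},{"linear":[25,-43,-2],"spin":0,"claw":-0.3},{"linear":[45,-78,-2],"spin":0,"claw":-0.3},{"linear":[67,-116,-2],"spin":0,"claw":-0.3},{"linear":[89,-154,-2],"spin":0,"claw":-0.3},{"linear":[110,-190,-2],"spin":0,"claw":-0.3},{"linear":[127,-220,-2],"spin":0,"claw":-0.3},{"linear":[139,-241,-2],"spin":0,"claw":-0.3},{"linear":[145,-251,-2],"spin":0,"claw":-0.3},{"linear":[145,-251,-2],"spin":0,"claw":-0.3}]'
python3 - <<'E'
from h import *
print(env.sense()['tcp_pos'],env.sense()['finger_force'])
from scipy.optimize import least_squares
out=[]
for n in('wrist','side','top'):
    f=grab(n);P=pts(f);I=f['pixels'].astype(int)
    if n!='top': out.append(cv2.resize(f['pixels'],(400,300)))
    col=(I[...,0]>I[...,2]*1.4)&(I[...,1]>I[...,2]*1.15)
    m=col&(np.hypot(P[...,0]-540,P[...,1]+89)<33)&(P[...,2]>98)&(P[...,2]<142); q=P[m]
    c=least_squares(lambda c:np.hypot(np.hypot(q[:,0]-c[0],q[:,1]-c[1]),(q[:,2]-116)*23/24)-23,[540,-89],loss='soft_l1').x if len(q)>20 else None
    print(n,len(q),c)
    m=(P[...,2]>165)&(P[...,2]<215)&(np.hypot(P[...,0]-540,P[...,1]+89)<90); q=P[m]
    if len(q)>5: print(' heads',len(q),cv2.minAreaRect(q[:,:2].astype(np.float32)),np.percentile(q[:,2],[1,50]))
save('w3.png',np.clip(np.hstack(out)*1.5,0,255).astype(np.uint8))
E
```

```text
time: 16.3
tcp_pos: [539.4, -89.2, 289.7]
tcp_rot: [180.0, -0.1, -154.4]
wrist_force: [-0.0, -0.7, -1.4]
grip_width: 55.9
finger_force: 4.7
[539.3740086  -89.19521405 289.68519458] 4.741986624430865
wrist 1172 [539.84056834 -88.22227145]
 heads 555 ((538.5820922851562, -89.48206329345703), (25.89011001586914, 73.50959777832031), 25.674406051635742) [184.09172549 206.4724482 ]
side 418 [540.44742724 -87.65818701]
 heads 362 ((540.0447998046875, -89.33316040039062), (26.87525749206543, 74.43370056152344), 25.74901008605957) [182.43614757 199.13504798]
top 0 None
```

View pics/w3.png

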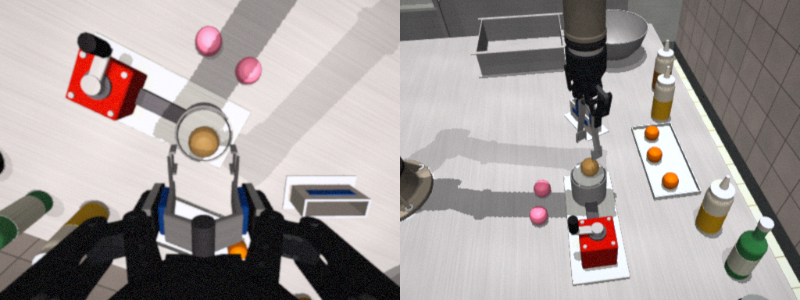

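The croquette is centred between the heads to within about 1.5 mm (wrist view: croquette at (203,140), heads to either side and above). I'll nudge over and descend 73 mm.

```bash
python3 -m handwheel '[{"linear":[-1,1,15],"spin":0,"claw":-0.3},{"linear":[-1,1,30],"spin":0,"claw":-0.3},{"linear":[-1,1,45],"spin":0,"claw":-0.3},{"linear":[-1,1,58],"spin":0,"claw":-0.3},{"linear":[-1,1,68],"spin":0,"claw":-0.3},{"linear":[-1,1,73],"spin":0,"claw":-0.3},{"linear":[-1,1,73],"spin":0,"claw":-0.3},{"linear":[-1,1,73],"spin":0,"claw":-0.3}]'
python3 - <<'E'
from h import *
f=grab('side');I=f['pixels'];save('s4.png',np.clip(cv2.resize(I[110:270,180:300],None,fx=3.6,fy=3.6)*1.5,0,255).astype(np.uint8))
E
```

```text
time: 17.45
tcp_pos: [541.0, -87.0, 217.8]
tcp_rot: [-180.0, 0.1, -154.3]
wrist_force: [0.6, -0.3, -1.1]
grip_width: 55.5
finger_force: 4.7
```

View pics/s4.png

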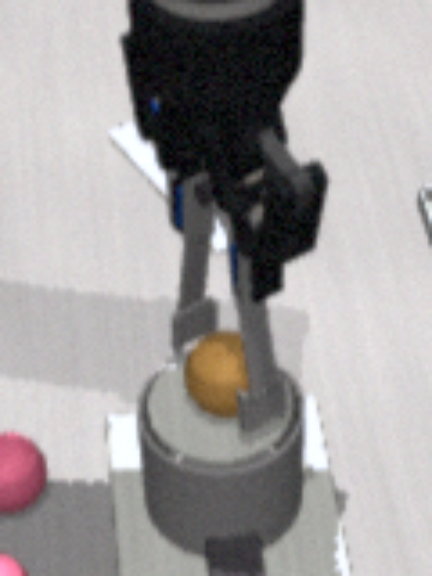

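The heads straddle the croquette (at (218,372)) just above the tray. I'll close now.

```bash
python3 -m handwheel '[{"linear":[0,0,1],"spin":0,"claw":-0.24},{"linear":[0,0,1],"spin":0,"claw":-0.2},{"linear":[0,0,1],"spin":0,"claw":-0.15},{"linear":[0,0,1],"spin":0,"claw":0},{"linear":[0,0,1],"spin":0,"claw":0},{"linear":[0,0,1],"spin":0,"claw":0},{"linear":[0,0,1],"spin":0,"claw":0}]'
```

```text
time: 18.38
tcp_pos: [540.7, -86.9, 216.5]
tcp_rot: [-180.0, 0.0, -154.3]
wrist_force: [-0.8, 0.2, 1.1]
grip_width: 49.1
finger_force: 61.7
```

```bash
python3 -m handwheel '[{"linear":[0,0,-8],"spin":0,"claw":0},{"linear":[0,0,-20],"spin":0,"claw":0},{"linear":[0,0,-35],"spin":0,"claw":0},{"linear":[0,0,-50],"spin":0,"claw":0},{"linear":[0,0,-65],"spin":0,"claw":0},{"linear":[0,0,-80],"spin":0,"claw":0},{"linear":[0,0,-92],"spin":0,"claw":0},{"linear":[0,0,-100],"spin":0,"claw":0},{"linear":[0,0,-100],"spin":0,"claw":0},{"linear":[0,0,-100],"spin":0,"claw":0}]'
python3 - <<'E'
from h import *
f=grab('side');I=f['pixels'];save('s5.png',np.clip(cv2.resize(I[60:260,170:310],None,fx=3,fy=3)*1.5,0,255).astype(np.uint8))
P=pts(f);I=I.astype(int);col=(I[...,0]>I[...,2]*1.4)&(I[...,1]>I[...,2]*1.15)
n=np.hypot(P[...,0]-540,P[...,1]+88)<35
print(np.percentile(P[n&col&(P[...,2]>150)][:,2],[2,50,98]),np.median(P[n&~col&(P[...,2]<105)][:,2]),env.sense()['finger_force'])
E
```

```text
time: 19.62
tcp_pos: [540.2, -86.8, 315.7]
tcp_rot: [180.0, -0.1, -154.3]
wrist_force: [-0.1, 0.1, -1.0]
grip_width: 49.5
finger_force: 62.2
[207.4650609  233.18925709 513.67988299] 96.1291418986466 62.2003448009491
```

View pics/s5.png

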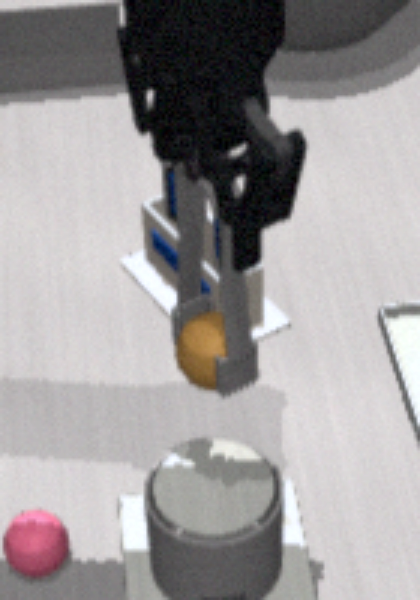

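The tongs hold the croquette upright (at (205,350)), about 100 mm above the tray, which is still up at 96 mm.

```bash
python3 -m handwheel '[{"linear":[0,0,0],"spin":0,"claw":0},{"linear":[0,0,0],"spin":0,"claw":0},{"linear":[0,0,0],"spin":0,"claw":0}]'; python3 -c "
from workcell import env
print(env.job_done())"
```

```text
time: 20.05
tcp_pos: [540.5, -86.9, 316.2]
tcp_rot: [180.0, -0.0, -154.3]
wrist_force: [-0.0, -0.5, -1.9]
grip_width: 49.4
finger_force: 62.2
the job is handed in; nothing more can be done
None
```

I handed the job in at 20 s of the 67 s allowed: the crank is at its stop after two clockwise turns, the tray is still up at 96 mm, and the upright tongs hold the croquette about 10 cm above it; no verdict came back.

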